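Shut and lock the side drawer of the kitchen platform with a scraper blade

ROBOT

A 6-joint arm with a two-finger parallel gripper is mounted at the origin on the work surface. World frame = base frame: x ahead of the robot, y to its left, z up, the work surface at z = 0. Lengths are in m, angles in rad, forces in N, time in s.
With the tool pointing down it reaches from about 0.3 to 0.775 m from the base axis. Payload 14.6 kg.
Tool frame: the origin (TCP) lies at the very end of the fingers, on their centre line; the grasp point (between the pads) lies 19 mm behind it; z points along the fingers, y is the line along which they close (so a half turn about z gives the same grasp; the last joint's range is limited). The gripper opens to 94 mm and grips with 3 to 60 N. Pads are 16 mm wide; open, the fingers measure 119 mm over their backs; the gripper's body (75 mm by 177 mm) begins 78 mm behind the grasp point.
Start: joints at [-1.253, 0.3, 1.521, -0, 1.321, -0.067], TCP at [0.206, -0.51, 0.205] pointing down, gripper open.
Joint ranges: [-3.03, 3.03], [-0.79, 2.21], [0.23, 2.52], [-1.04, 4.18], [0, 3.07], [-2.55, 2.55]. Speed limits (rad/s): [2.22, 2.22, 2.57, 3.14, 3.14, 3.14].

INTERFACE

Orientations are given as [roll, pitch, yaw] about the fixed x, y, z axes, in that order (R = Rz(yaw) Ry(pitch) Rx(roll)).
In Python, from station import ctrl gives the robot as it stands.
- The arm moves only by the tool move_arm, never from a script. Its argument "increments" is a list of rows, each a list of 7 numbers: the opening, from 0 (shut) to 1 (fully open), then the shift along the tool's x, y, z in units of 50 mm (1.0 is 50 mm), then the turn, a rotation vector about the tool's x, y, z in rad. In form: [[claw, tx, ty, tz, rx, ry, rz], ...]. A call has 1 to 20 rows; each row shifts and turns the commanded pose from where the row before left it, along the tool's axes as they then stand; what a row does not reach is not made up. A row lasts 1/10 s, in which the tool goes at most 50 mm and 8.59 degrees, less where a joint would pass 70% of its speed; a pose out of reach is approached as far as the arm can. A call is refused whole if a number of a shift passes 1 or a number of a turn 0.15, either way. A call with a gripper value outside its range is refused whole. The fingers move at their own pace and stop on an object; "force" is the grip in N (left out, the last holds). Time passes only in rows, so rows that do not move let the fingers close. It gives the time, the measured TCP pose, the force, the opening and the grip force at its end, in the units of the state.
- ctrl.get_obs(): the state, without advancing time (a new reading comes with each control period).
- ctrl.camera(name): name is "scene" or "side" or "wrist"; returns a dict with "color" (480x640x3 uint8, blue, green, red), "K" (3x3 intrinsics, pixels), "pose" (4x4, takes a point from camera to world coordinates); the wrist camera has in their place "tool_from_camera" (4x4, takes a point from camera to tool coordinates, whose origin is the TCP and whose axes are the flange's). Camera axes: x right, y down, z forward; pixel columns grow to the right and rows downward; lengths in m; the calibration is good to about 2 mm. The wrist camera is an equidistant fisheye: a pixel r from the principal point sees the ray r / f radians off the axis. A picture is of the moment at which its call begins: read the wrist's pose just before it. There is no depth.
- ctrl.hand_in(): hands the job in; it is judged then, once.
Trained networks look in a picture, given as the dict that the camera call returned (one of the last four; its "shot" number tells which), for a name from the list of things; names that differ only in an ending like _2 or _b are one class to them, and where a whole thing is asked for, a point or a joint stands for the part that bears it (a point fixed in the world has none). Each returns a list of dicts, best first, with "conf" (0 to 1); they miss things now and then, are a little off and sometimes report something else, mostly with a low value. They report only what shows in the picture. A call takes as long as a camera call. They do not tell look-alikes from the thing itself.
- ctrl.cut_out(name, picture): "mask" (480x640 bool, what is visible of it) and "centre" ([row, column] in pixels, amid what is visible of it).
The state is a dict: "time_s": time; "qpos": joint angles; "joint_vel": joint speeds; "tau": joint torques, N m; "ee_pos": TCP position; "eef_rot": TCP orientation; "force": force on the tool from outside, world axes, zero at the start; "moment": the same for the moment, N m; "grip_width": finger opening in m; "grip_force": force on a finger pad.
Only numpy, scipy, OpenCV 4.12 (cv2) and the standard library are available. Lean on these libraries where they do the work, as an engineer would, in place of code of your own. Each camera call takes 0.05 s, during which the arm holds its last target. There are 200 camera calls.

TASK

The side drawer of the teak platform has been left ajar: push it fully home, then put the blade of the scraper into the slot of the drawer's quarter-turn lock and turn it clockwise as far as it goes, so that the drawer is locked. Stand the scraper back in its stand as you found it, and leave the kadai, plate, sieve and salt pot where they are.

Things in the scene. Friction and masses are not known exactly. Their poses are not given: they have to be found in the camera images.
- platform: Fixed teak platform, 400 (its x) x 560 (its y) x 100 mm high, origin under its centre on the work surface. On it lies a dark granite slab, 360 x 350 x 20 mm, centred 100 mm towards -y; the slab's top is 120 mm above the work surface. The drawer opens out of the +y side; the lock is in the bare teak top near that side.
- drawer (a joint): How far the drawer is open, in m: 0 fully shut (its front flush with the platform's side), at most 0.110. It slides along the platform's y axis, opening to +y; about 1.5 N of friction, no spring. It starts 35 to 85 mm open.
- drawer_front (a point): Centre of the outer face of the drawer's teak front, 168 mm wide (along the platform's x), 63 mm high (14 to 77 mm above the work surface), facing the platform's +y; it moves with the drawer. A steel pull 20 mm across stands 22 mm out at its centre; the face beside the pull is plain and can be pushed.
- lock_slot (a point): Centre of the lock's slotted steel head, at its upper face, 104 mm above the work surface, 58 mm in from the platform's +y side, in line with the drawer's pull. Head 34 mm across in a flat flange 52 mm across and 1 mm lower. The slot runs across the whole head along this point's y: 5.5 mm wide, edges bevelled 1.2 mm, 9 mm deep. The point turns with the head about the vertical.
- lock_turn (a joint): Turn of the lock head, rad, growing clockwise seen from above: 0 (stop) slot along the platform's y, unlocked; 1.571 (stop) slot parallel to the drawer front, locked. Starts at 0 to 0.3, needs about 0.07 N m, stays where left. A tongue below swings in front of the end of the drawer's middle partition; if the drawer is more than 3 mm open it meets the partition's side and sticks at about 1.1.
- lock: The lock head with its tongue, the part that turns; origin on its axis at the height of the work surface.
- scraper_handle (a point): Centre of the teak handle of the scraper, which stands handle up in its stand. Handle 26 (point x) x 22 (point y) mm, flat sides, reaching 42 mm above and below this point; under it a steel collar 28 x 22 x 6 mm, then the blade, 24 mm wide (along x), 2.5 mm thick (along y), 42 mm long, bevelled to 1.6 mm over the last 6 mm. The blade's end is 90 mm below this point. 110 g.
- scraper: The same scraper; origin on its long axis at the underside of the collar (the top end of the blade), z up the handle, x along the blade's width.
- stand: Fixed dark teak stand on the granite slab, 76 (its x) x 60 x 50 mm high, origin under its centre. A slot 30 mm long (along its x) and 7 mm wide goes down through it at its centre, mouth bevelled by 2 mm; the blade hangs in the slot and the collar rests on the top.
- stand_mouth (a point): Centre of the mouth of the stand's slot, on the stand's top face, 50 mm above the slab; axes as the stand's, x along the slot. The scraper's collar rests here.
- kadai: Bystander: empty steel kadai, 190 mm across the rim, 66 mm high, two loop handles, on the slab.
- plate: Bystander: white melamine plate, 156 mm across, 17 mm high, on the bare teak next to the lock.
- sieve: Bystander: grey hard plastic sieve, 114 mm across, 43 mm high, with a flat handle, on the slab.
- salt_pot: Bystander: white ceramic salt pot with a knobbed lid (one piece), 78 mm across, 73 mm high, on the slab; it and the scraper's stand may have changed places.
Mind the look-alikes: they are no part of the job. Of the things that look like the scraper, the largest one is meant.

How it is judged:
On the way, in this order (a step that is already met when the one before it is completed fails the run):
1. the drawer is pushed home (value of joint drawer below 0.012 m), for 0.1 s.
2. the lock is turned as far as it goes, with the drawer shut (value of joint lock_turn above 1.42 rad and value of joint drawer below 0.005 m), for 0.2 s.
At the end, for the whole second after the job is handed in: The drawer is shut to within 5 mm, the lock is turned to within 0.15 rad of its locked stop, and the released scraper stands at rest in its stand, upright to within 0.12 rad, its collar within 8 mm of the mouth of the slot (all of step 2 and distance between scraper and stand_mouth below 0.008 m and angle between scraper's own z axis and vertical below 0.12 rad and linear speed of scraper below 0.02 m/s); the robot touches nothing.
It fails at once if a bystander (kadai, plate, sieve, salt pot) is moved by more than 15 mm (distance of any of kadai, plate, sieve, salt_pot from where it was at the start of the episode above 0.015 m).
It fails at once if the lock is worked with the fingers instead of the blade (contact force between the fingers and lock above 3 N).
It also fails if it takes over 66 s, if anything falls off the work surface, if the arm or the gripper's body presses on something with over 40 N, if the wrist force passes 120 N, or if a joint passes its speed limit or range.

## Working session

There is one attempt and no reset: what is moved stays moved. The work goes in short steps, Python scripts to look and compute and a tool call to move; the robot and the scene stay as the last step left them, time stands still between calls to the robot, and variables do not carry over. Pictures are saved under pics/ and viewed, at most 10 in all, crops included, and the job is handed in when it is done.

Besides the shell and the picture viewer there is one more tool, called after "Call:" in YAML: its name, and indented under it one key for each argument. move_arm: Moves the arm, as the interface text tells. Its arguments: {"type":"object","properties":{"increments":{"type":"array","items":{"type":"array","items":{"type":"number"}}},"force":{"type":"number"}},"required":["increments"]}

```bash
mkdir -p pics; ls; cat > h.py <<'E'
import numpy as np, cv2
from station import ctrl
E
python3 - <<'E'
from h import *
for n in ["scene","side"]:
    p=ctrl.camera(n); cv2.imwrite(f"pics/{n}0.png",p["color"])
    print(n,p["K"].round(1).tolist(),p["pose"].round(4).tolist())
    for t in ["platform","drawer_front","lock","scraper","stand","salt_pot","plate","kadai","sieve"]:
        print(t,[(round(d["conf"],2),np.round(d["centre"]).tolist(),int(d["mask"].sum())) for d in ctrl.cut_out(t,p)])
print(ctrl.get_obs())
E
```

```text
pics
scene [[566.5, 0.0, 319.2], [0.0, 566.5, 240.2], [0.0, 0.0, 1.0]] [[-0.6606, 0.5429, -0.5185, 1.0426], [0.7507, 0.4689, -0.4654, 0.4127], [-0.0096, -0.6967, -0.7173, 0.9558], [0.0, 0.0, 0.0, 1.0]]
platform [(0.62, [349.0, 399.0], 243), (0.58, [336.0, 323.0], 42210)]
drawer_front [(0.71, [397.0, 432.0], 3926)]
lock [(0.66, [348.0, 402.0], 229), (0.48, [398.0, 432.0], 3988)]
scraper [(0.83, [218.0, 338.0], 613), (0.78, [198.0, 232.0], 240), (0.74, [197.0, 327.0], 196)]
stand [(0.96, [244.0, 340.0], 1318)]
salt_pot [(0.65, [199.0, 274.0], 1101), (0.4, [397.0, 430.0], 3902)]
plate [(0.63, [384.0, 318.0], 6027)]
kadai [(0.88, [252.0, 201.0], 6609)]
sieve [(0.78, [310.0, 245.0], 3082), (0.36, [244.0, 341.0], 1387)]
side [[559.8, 0.0, 317.8], [0.0, 559.8, 239.4], [0.0, 0.0, 1.0]] [[0.8377, 0.35, -0.4193, 0.901], [0.5461, -0.5406, 0.6399, -0.8076], [-0.0027, -0.765, -0.644, 0.8426], [0.0, 0.0, 0.0, 1.0]]
platform [(0.79, [342.0, 329.0], 35085)]
drawer_front [(0.87, [194.0, 440.0], 345)]
lock []
scraper [(0.97, [397.0, 172.0], 470), (0.95, [301.0, 176.0], 410), (0.87, [199.0, 323.0], 706
[... 243 characters left out ...]
88)]
{'time_s': 1.0, 'qpos': array([-1.25259118e+00,  2.99894847e-01,  1.52101859e+00,  2.15428171e-05,
        1.32067143e+00, -6.65540881e-02]), 'joint_vel': array([ 1.59970008e-04,  6.16934567e-04, -7.73112705e-04, -5.80634430e-04,
        7.94520187e-05,  1.93797582e-05]), 'tau': array([-9.26914481e-05, -5.31662536e+01, -3.52917016e+01,  7.08563207e-02,
        2.12915568e-02, -6.36384119e-07]), 'ee_pos': array([ 0.20645777, -0.50976938,  0.20544054]), 'eef_rot': array([ 3.14158349e+00, -2.03081826e-05,  3.84753901e-01]), 'force': array([ 0.52630242, -0.09177899,  0.71316713]), 'moment': array([-0.02359569, -0.00924877,  0.00318666]), 'grip_force': 0.0, 'grip_width': 0.09442217838988817}
```

View pics/scene0.png

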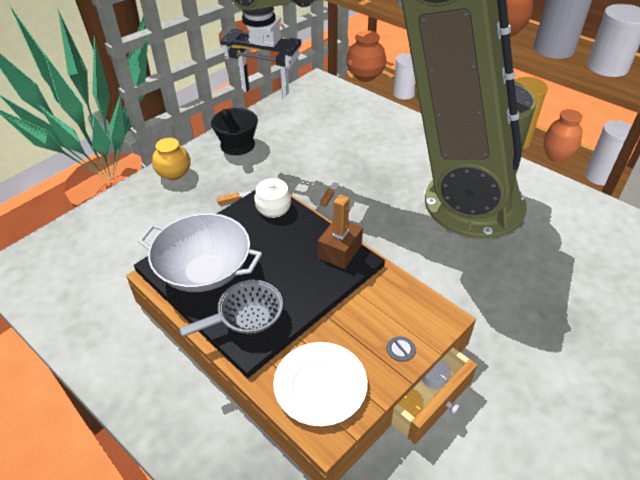

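View pics/side0.png

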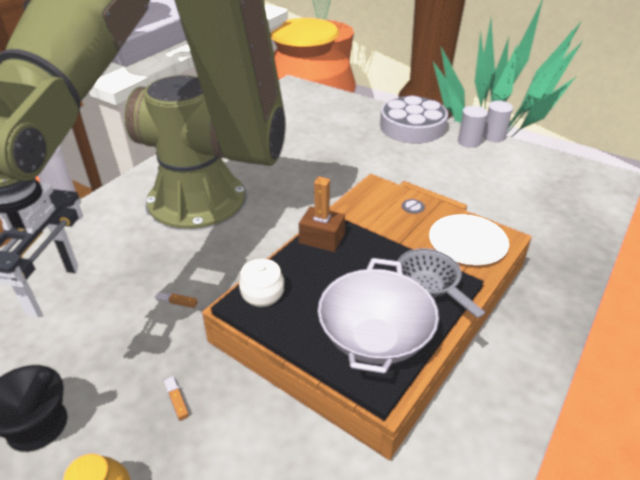

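The scene picture shows the stand with its upright scraper at (338,218). Two small look-alikes lie on the table at (232,198) and (327,197). In the side picture these are at (323,199), (176,301) and (172,397). The upright one in the stand is the largest, and it fits the description. I'll confirm it in a crop, which I'll also use for accurate corners.

```bash
python3 - <<'E'
import cv2
i=cv2.imread("pics/scene0.png")
cv2.imwrite("pics/c1.png",cv2.resize(i[180:480,110:510],None,fx=2,fy=2,interpolation=cv2.INTER_CUBIC))
i=cv2.imread("pics/side0.png")
cv2.imwrite("pics/c2.png",cv2.resize(i[160:460,190:590],None,fx=2,fy=2,interpolation=cv2.INTER_CUBIC))
E
```

```text
(no output)
```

View pics/c1.png

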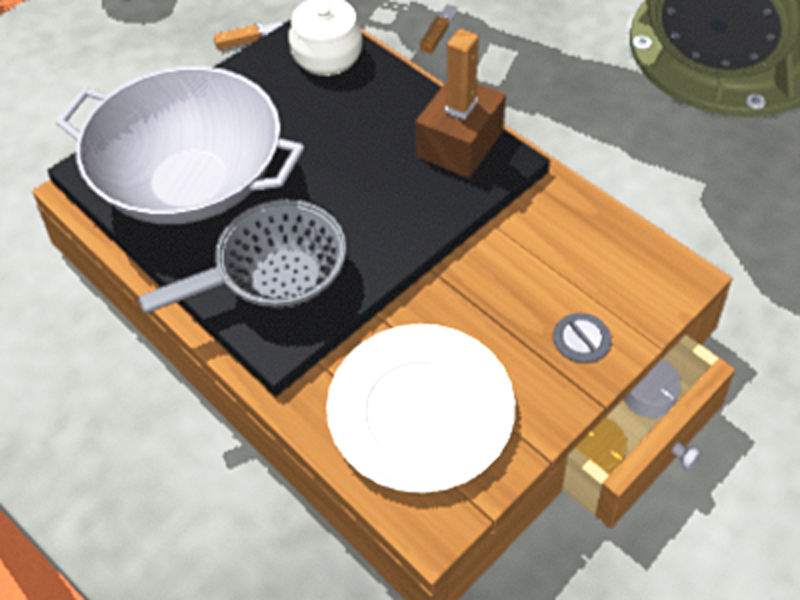

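View pics/c2.png

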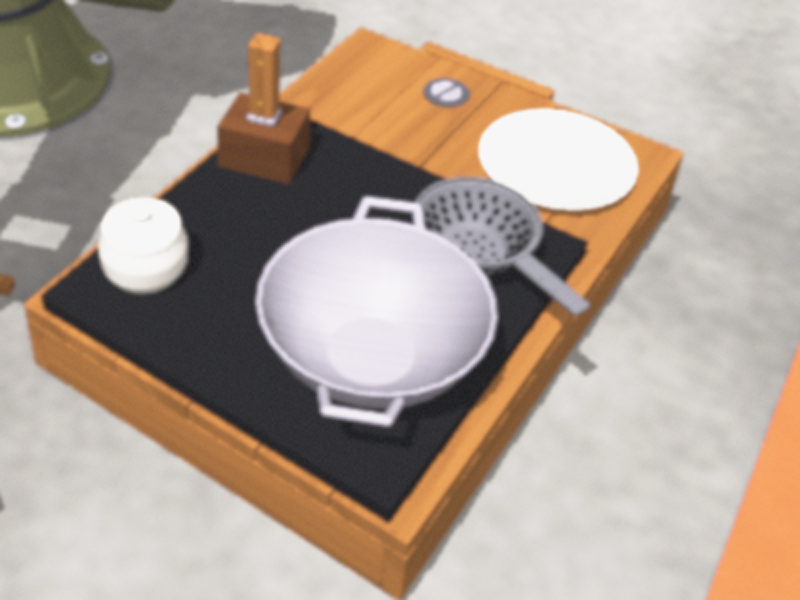

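```bash
cat >> h.py <<'E'
S=dict(K=np.array([[566.5,0,319.2],[0,566.5,240.2],[0,0,1]]),T=np.array([[-0.6606,0.5429,-0.5185,1.0426],[0.7507,0.4689,-0.4654,0.4127],[-0.0096,-0.6967,-0.7173,0.9558],[0,0,0,1]]))
D=dict(K=np.array([[559.8,0,317.8],[0,559.8,239.4],[0,0,1]]),T=np.array([[0.8377,0.35,-0.4193,0.901],[0.5461,-0.5406,0.6399,-0.8076],[-0.0027,-0.765,-0.644,0.8426],[0,0,0,1]]))
def proj(c,P):
    T=np.linalg.inv(c["T"]); q=np.atleast_2d(P)@T[:3,:3].T+T[:3,3]; q=q@c["K"].T
    return q[:,:2]/q[:,2:]
def atz(c,uv,z):
    d=c["T"][:3,:3]@np.linalg.inv(c["K"])@[uv[0],uv[1],1]; o=c["T"][:3,3]
    return o+d*(z-o[2])/d[2]
def tri(a,b):
    A=[];y=[]
    for c,uv in((S,a),(D,b)):
        d=c["T"][:3,:3]@np.linalg.inv(c["K"])@[uv[0],uv[1],1]; d/=np.linalg.norm(d)
        M=np.eye(3)-np.outer(d,d);A.append(M);y.append(M@c["T"][:3,3])
    return np.linalg.lstsq(np.vstack(A),np.hstack(y),rcond=None)[0]
def Rz(t): return np.array([[np.cos(t),-np.sin(t),0],[np.sin(t),np.cos(t),0],[0,0,1]])
E
python3 - <<'E'
from h import *
from scipy.optimize import least_squares
s=lambda u,v:(u/2+110,v/2+180)
d=lambda u,v:(u/2+190,v/2+160)
obs=[(S,s(731,280),(-.2,.28,.1)),(S,s(433,583),(.2,.28,.1)),(S,s(37,193),(.2,-.28,.1)),
(S,s(549,163),(-.18,.075,.12)),(S,s(277,382),(.18,.075,.12)),(S,s(50,172),(.18,-.275,.12)),
(D,d(363,30),(-.2,.28,.1)),(D,d(683,155),(.2,.28,.1)),(D,d(403,545),(.2,-.28,.1)),(D,d(27,305),(-.2,-.28,.1)),
(D,d(586,241),(.18,.075,.12)),(D,d(388,515),(.18,-.275,.12)),(D,d(45,297),(-.18,-.275,.12))]
def f(p): return np.hstack([(proj(c,Rz(p[2])@np.array(P)+[p[0],p[1],0])-uv).ravel() for c,uv,P in obs])
best=min((least_squares(f,[.45,0,y],loss="soft_l1") for y in np.arange(-3,3,1)),key=lambda r:r.cost)
p=best.x;print("plat",p.round(4));print(best.fun.reshape(-1,2).round(1).tolist())
def pl(w): return (Rz(-p[2])@(w-[p[0],p[1],0])).round(4)
L=tri(s(582,337),d(446,92)); print("lock",L.round(4),pl(L), pl(atz(S,s(582,337),.104)),pl(atz(D,d(446,92),.104)))
a,b=atz(S,s(568,321),.104),atz(S,s(597,354),.104); print("slot plat dir",pl(b)-pl(a))
H=tri(s(462,36),d(264,39));C=tri(s(461,110),d(263,120));print("htop",H.round(4),pl(H),"collar",C.round(4),pl(C), atz(S,s(462,36),.26).round(4),atz(D,d(264,39),.26).round(4))
# stand top corners z=.17 from side
for q in [(238,97),(310,107),(292,152),(220,132)]: print("stand side",atz(D,d(*q),.17).round(4))
for q in [(505,98),(417,118),(463,133)]: print("stand scene",atz(S,s(*q),.17).round(4))
for q in [(690,455)]: print("pull z.045",pl(atz(S,s(*q),.0455)))
for q in [(733,367),(612,490)]: print("front",pl(atz(S,s(*q),.077)))
for n,q in [("salt",s(325,20)),("plate",s(421,406))]: print(n,atz(S,q,.17 if n=="salt" else .115).round(3))
E
```

```text
plat [ 0.5671 -0.0828 -0.0639]
[[0.1, -2.0], [-2.8, 0.1], [-3.9, -2.6], [0.3, -2.5], [-3.2, 1.2], [-2.8, -2.8], [-1.4, -3.1], [1.3, -2.3], [2.1, -1.0], [-2.7, -1.9], [1.4, -0.7], [0.7, -3.3], [-3.2, -2.4]]
lock [0.5301 0.1437 0.0984] [-0.0514  0.2237  0.0984] [-0.0491  0.2255  0.104 ] [-0.0473  0.2162  0.104 ]
slot plat dir [0.0087 0.0399 0.    ]
htop [ 0.4331 -0.0796  0.2601] [-0.134  -0.0054  0.2601] collar [ 0.4322 -0.079   0.1634] [-0.1349 -0.0048  0.1634] [ 0.4319 -0.08    0.26  ] [ 0.4342 -0.0802  0.26  ]
stand side [ 0.396  -0.0686  0.17  ]
stand side [ 0.4648 -0.0436  0.17  ]
stand side [ 0.4864 -0.1124  0.17  ]
stand side [ 0.4126 -0.1244  0.17  ]
stand scene [ 0.3958 -0.0529  0.17  ]
stand scene [ 0.473  -0.1003  0.17  ]
stand scene [ 0.4593 -0.0538  0.17  ]
pull z.045 [-0.055   0.3481  0.0455]
front [-0.1346  0.3314  0.077 ]
front [0.0327 0.3272 0.077 ]
salt [ 0.428 -0.27   0.17 ]
plate [0.682 0.087 0.115]
```

The crops confirm that the scraper in the stand, at scene (338,218), is the full-size one. The two on the table are much smaller. The drawer is about 48 mm open, and the slot is turned about 0.2 rad clockwise. I'll look over the stand with the wrist camera first, on the way to the drawer.

Call:
move_arm:
  increments:
    - [1,0,0,-0.8,0,0,0]
    - [1,0,0,-0.8,0,0,0]
    - [1,0,0,-0.8,0,0,0]
    - [1,0.5,-0.4,-0.6,0,0,0]
    - [1,0.62,-0.52,0,0,0,0]
    - [1,0.62,-0.52,0,0,0,0]
    - [1,0.62,-0.52,0,0,0,0]
    - [1,0.62,-0.52,0,0,0,0]
    - [1,0.62,-0.52,0,0,0,0]
    - [1,0.62,-0.52,0,0,0,0]
    - [1,0.62,-0.52,0,0,0,0]
    - [1,0.62,-0.52,0,0,0,0]
    - [1,0.62,-0.52,0,0,0,0]
    - [1,0.62,-0.52,0,0,0,0]
    - [1,0.5,-0.5,0,0,0,0]
    - [1,0.2,-0.2,0,0,0,0]
    - [1,0,0,0,0,0,0]
    - [1,0,0,0,0,0,0]

```text
time_s: 2.8
ee_pos: [0.431, -0.0792, 0.3554]
eef_rot: [3.141, 0.0, 0.385]
force: [-0.5, 0.6, -0.4]
grip_width: 0.0939
grip_force: 0.0
```

```bash
python3 - <<'E'
from h import *
o=ctrl.get_obs();p=ctrl.camera("wrist");print(o["ee_pos"].tolist(),o["eef_rot"].tolist(),{k:(np.array(v).tolist()) for k,v in p.items() if k not in("color",)})
np.savez("w1.npz",c=p["color"],e=o["ee_pos"],r=o["eef_rot"],K=p["K"],T=p["tool_from_camera"])
cv2.imwrite("pics/w1.png",p["color"])
for t in ["stand","scraper","lock","plate"]:
  print(t,[(round(d["conf"],2),np.round(d["centre"]).tolist(),int(d["mask"].sum())) for d in ctrl.cut_out(t,p)])
E
```

```text
[0.4310050880594179, -0.07916425882821611, 0.3554497184845962] [3.1414853648883, 0.00014943354956864496, 0.3852868706331942] {'K': [[371.64829954431775, 0.0, 322.75260065933304], [0.0, 371.64829954431775, 238.86558370209602], [0.0, 0.0, 1.0]], 'tool_from_camera': [[6.751423029646719e-05, -0.9663991822074917, -0.2570459415562113, 0.074163336832272], [0.9999989777855716, -0.00030187767949249204, 0.0013976042636423649, 0.0011767154287697923], [-0.001428240049793633, -0.2570457731583173, 0.966398173959265, -0.17967855910018005], [0.0, 0.0, 0.0, 1.0]], 'shot': 3}
stand [(0.61, [198.0, 322.0], 3304)]
scraper [(0.79, [229.0, 324.0], 1378), (0.62, [307.0, 518.0], 511), (0.61, [350.0, 394.0], 253), (0.2, [51.0, 135.0], 2743)]
lock [(0.9, [64.0, 182.0], 555)]
plate [(0.92, [9.0, 266.0], 1842)]
```

View pics/w1.png

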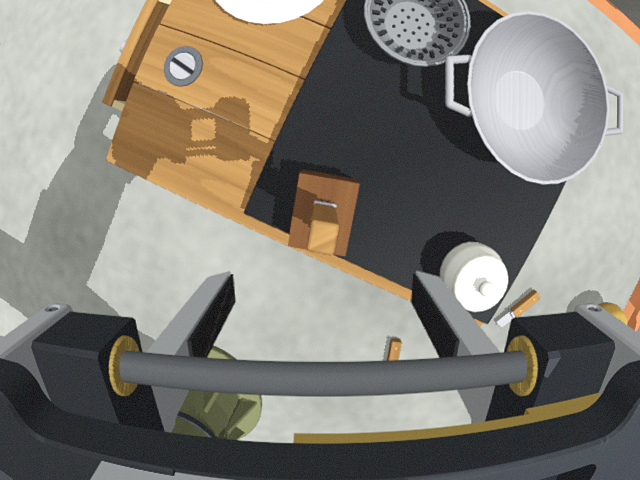

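```bash
python3 - <<'E'
import cv2,numpy as np
i=cv2.imread("pics/w1.png")
a=cv2.resize(i[160:270,275:375],None,fx=5,fy=5,interpolation=cv2.INTER_CUBIC)
b=cv2.resize(i[35:90,155:213],None,fx=5,fy=5,interpolation=cv2.INTER_CUBIC)
o=np.zeros((550,800,3),np.uint8);o[:,:500]=a;o[:275,505:505+290]=b;cv2.imwrite("pics/c3.png",o)
E
```

```text
(no output)
```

View pics/c3.png

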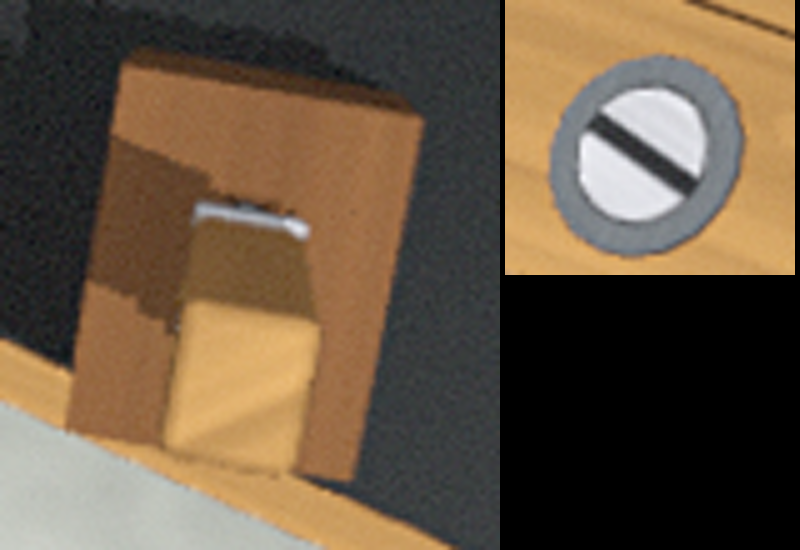

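```bash
cat >> h.py <<'E'
from scipy.spatial.transform import Rotation as Ro
def wray(w,uv,z):
    x=(np.array(uv)-w["K"][:2,2])/w["K"][0,0]; r=np.hypot(*x); d=np.r_[x/r*np.sin(r),np.cos(r)]
    R=Ro.from_euler("xyz",w["r"]).as_matrix(); T=w["T"]
    o=R@T[:3,3]+w["e"]; d=R@T[:3,:3]@d; return o+d*(z-o[2])/d[2]
E
python3 - <<'E'
from h import *
w=np.load("w1.npz")
def rect(pts,z):
    P=np.array([wray(w,(275+u/5,160+v/5),z) for u,v in pts]); e=np.diff(np.vstack([P,P[:1]]),axis=0)
    print("centre",P.mean(0).round(4),"len",np.linalg.norm(e,axis=1).round(4),"ang",np.mod(np.arctan2(e[:,1],e[:,0]),np.pi).round(3))
rect([(120,65),(423,120),(353,482),(66,432)],.17)
rect([(183,300),(320,320),(295,472),(165,447)],.26)
b=lambda u,v:((u-505)/5+155,v/5+35)
print("lock",wray(w,b(646,155),.104).round(4))
a,c=wray(w,b(592,122),.104),wray(w,b(695,190),.104);print("slot",np.arctan2(*(c-a)[[1,0]]))
A=wray(w,(108,158),.1);A2=wray(w,(244,211),.1);print("corner A",A.round(4))
for q in[(131,105),(108,158),(160,0)]:print(wray(w,q,.1).round(4))
E
```

```text
centre [ 0.4328 -0.0806  0.17  ] len [0.0607 0.0759 0.06   0.0759] ang [1.777 0.215 1.776 0.225]
centre [ 0.4339 -0.08    0.26  ] len [0.021  0.0244 0.0205 0.0234] ang [1.808 0.237 1.757 0.259]
lock [0.5299 0.1393 0.104 ]
slot -1.8250535782997095
corner A [0.3891 0.2043 0.1   ]
[0.4642 0.1932 0.1   ]
[0.3891 0.2043 0.1   ]
[0.6047 0.2106 0.1   ]
```

The wrist picture shows the lock head at (183,66), with the slot about 0.19 rad past zero, and the stand top centred near (325,215). The stand is at (0.433,-0.080) with yaw 0.21. Next I'll go in front of the drawer with the fingers straddling the pull.

Call:
move_arm:
  increments:
    - [0.5,0.3,-0.35,0,0,0,0]
    - [0.5,0.48,-0.6,0,0,0,0]
    - [0.5,0.48,-0.6,0,0,0,0]
    - [0.5,0.48,-0.6,0,0,0,0]
    - [0.5,0.48,-0.6,0,0,0,0]
    - [0.5,0.48,-0.6,0,0,0,0]
    - [0.5,0.48,-0.6,0,0,0,0]
    - [0.5,0.48,-0.6,0,0,0,0]
    - [0.5,0.48,-0.6,0,0,0,0]
    - [0.5,0.48,-0.6,0,0,0,0]
    - [0.5,0.18,-0.25,0,0,0,0]
    - [0.5,0,0,0.4,0,0,-0.14]
    - [0.5,0,0,0.6,0,0,-0.14]
    - [0.5,0,0,0.6,0,0,-0.14]
    - [0.5,0,0,0.6,0,0,-0.14]
    - [0.5,0,0,0.6,0,0,-0.14]
    - [0.5,0,0,0.5,0,0,-0.14]
    - [0.5,0,0,0.4,0,0,-0.14]
    - [0.5,0,0,0,0,0,-0.14]
    - [0.5,0,0,0,0,0,0]

```text
time_s: 5.05
ee_pos: [0.5411, 0.2886, 0.1699]
eef_rot: [-3.141, 0.0, 1.506]
force: [0.2, 0.8, 0.2]
grip_width: 0.0469
grip_force: 0.0
```

```bash
python3 - <<'E'
from h import *
o=ctrl.get_obs();p=ctrl.camera("wrist");print(o["ee_pos"],o["eef_rot"],o["qpos"],o["grip_width"])
np.savez("w2.npz",c=p["color"],e=o["ee_pos"],r=o["eef_rot"],K=p["K"],T=p["tool_from_camera"])
cv2.imwrite("pics/w2.png",p["color"])
E
```

```text
[0.54112169 0.28863008 0.16993654] [-3.14071513e+00  4.97324503e-04  1.50637829e+00] [ 4.30298477e-01  4.69985065e-01  1.37094017e+00 -2.18515024e-05
  1.30167585e+00  4.94722551e-01] 0.04689906308232396
```

View pics/w2.png

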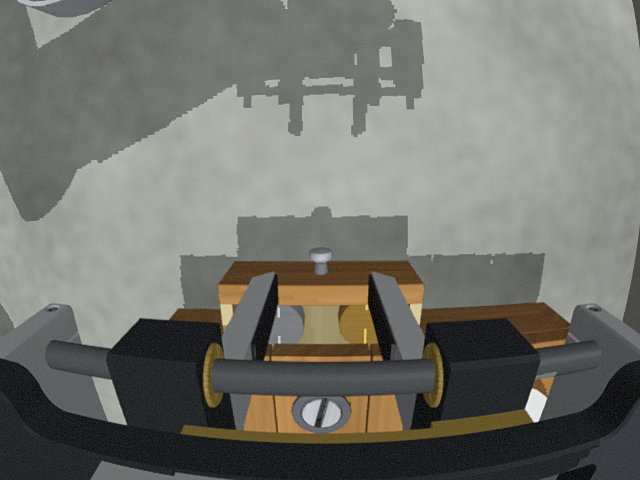

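The picture shows the pull at (320,255), centred between the fingers. The drawer front's outer top edge is at row 262, and the lock head is at (321,412).

```bash
python3 - <<'E'
from h import *
w=np.load("w2.npz")
for n,q,z in [("pull",(320,252),.0455),("fl",(231,262),.077),("fr",(413,263),.077),("lock",(321.5,412),.104),("sa",(326,397),.104),("sb",(316,427),.104),("platL",(180,310),.1),("platR",(547,304),.1)]: print(n,wray(w,q,z).round(4))
E
```

```text
pull [0.5377 0.2692 0.0455]
fl [0.4679 0.2748 0.077 ]
fr [0.6112 0.2648 0.077 ]
lock [0.531  0.1438 0.104 ]
sa [0.5358 0.1606 0.104 ]
sb [0.5249 0.1257 0.104 ]
platL [0.4264 0.2447 0.1   ]
platR [0.7282 0.2258 0.1   ]
```

Call:
move_arm:
  increments:
    - [0.5,0,0.05,0.6,0,0,0]
    - [0.5,0,0,0.6,0,0,0]
    - [0.5,0,0,0.6,0,0,0]
    - [0.5,0,0,0.6,0,0,0]
    - [0.5,-0.2,0,0,0,0,0]
    - [0.5,-0.2,0,0,0,0,0]
    - [0.5,-0.2,0,0,0,0,0]
    - [0.5,-0.15,0,0,0,0,0]
    - [0.5,-0.15,0,0,0,0,0]
    - [0.5,-0.15,0,0,0,0,0]
    - [0.5,-0.15,0,0,0,0,0]
    - [0.5,-0.15,0,0,0,0,0]
    - [0.5,-0.1,0,0,0,0,0]
    - [0.5,0,0,0,0,0,0]

```text
time_s: 6.5
ee_pos: [0.5385, 0.2159, 0.0502]
eef_rot: [-3.141, 0.0, 1.504]
force: [-0.1, 0.0, -0.2]
grip_width: 0.0469
grip_force: 0.0
```

Call:
move_arm:
  increments:
    - [0.5,-0.06,0,0,0,0,0]
    - [0.5,-0.06,0,0,0,0,0]
    - [0.5,-0.04,0,0,0,0,0]
    - [0.5,-0.04,0,0,0,0,0]

```text
time_s: 6.9
ee_pos: [0.5382, 0.2109, 0.0504]
eef_rot: [3.14, -0.007, 1.507]
force: [9.1, 47.6, -14.0]
grip_width: 0.047
grip_force: 24.2
```

Call:
move_arm:
  increments:
    - [0.5,0.1,0,0,0,0,0]
    - [0.5,0.3,0,0,0,0,0]
    - [0.5,0.5,0,0,0,0,0]
    - [0.5,0.4,0,-0.3,0,0,0]
    - [0.5,0,0,-0.8,0,0,0]
    - [0.7,0,0,-0.8,0,0,0]
    - [0.7,0,0,-0.8,0,0,0.14]
    - [0.7,0,0,-0.8,0,0,0.14]
    - [0.7,0,0,-0.8,0,0,0.14]
    - [0.7,0,0,-0.8,0,0,0.14]
    - [0.7,0,0,-0.5,0,0,0.14]
    - [0.7,0,0,-0.3,0,0,0.14]
    - [0.7,0,0,0,0,0,0.14]
    - [0.7,0,0,0,0,0,0.14]
    - [0.7,0,0,0,0,0,0.14]
    - [0.7,0,0,0,0,0,0.03]
    - [0.7,0,0,0,0,0,0]

```text
time_s: 8.6
ee_pos: [0.5423, 0.272, 0.3454]
eef_rot: [3.141, 0.0, 0.214]
force: [-0.0, 0.0, -0.9]
grip_width: 0.0659
grip_force: 0.0
```

```bash
cat >> h.py <<'E'
def go(o,xyz,yaw):
    R=Ro.from_euler("xyz",o["eef_rot"]).as_matrix()
    print("at",o["ee_pos"].round(4),o["eef_rot"].round(4),"units",(R.T@(np.array(xyz)-o["ee_pos"])/.05).round(3),"rz",round(o["eef_rot"][2]-yaw,3))
E
python3 - <<'E'
from h import *
i=ctrl.camera("scene")["color"]; a=i[310:440,370:500]
cv2.imwrite("pics/c4.png",cv2.resize(a,None,fx=4,fy=4,interpolation=cv2.INTER_CUBIC))
go(ctrl.get_obs(),[.4334,-.0803,.34],.213)
E
```

```text
at [0.5423 0.2719 0.3454] [3.1413e+00 3.0000e-04 2.1590e-01] units [-3.635  6.414  0.11 ] rz 0.003
```

View pics/c4.png

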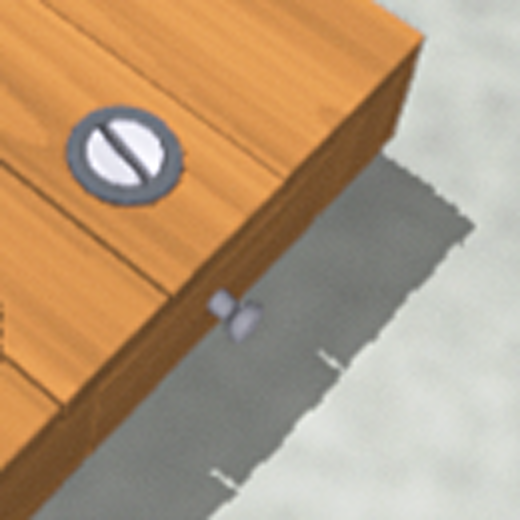

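The drawer is flush: its front is level with the platform side, with the pull at crop (235,315). Now over to the scraper.

Call:
move_arm:
  increments:
    - [0.7,-0.2,0.35,0,0,0,0]
    - [0.7,-0.3,0.53,0,0,0,0]
    - [0.7,-0.3,0.53,0,0,0,0]
    - [0.7,-0.3,0.53,0,0,0,0]
    - [0.7,-0.3,0.53,0,0,0,0]
    - [0.7,-0.3,0.53,0,0,0,0]
    - [0.7,-0.3,0.53,0,0,0,0]
    - [0.7,-0.3,0.53,0,0,0,0]
    - [0.7,-0.3,0.53,0,0,0,0]
    - [0.7,-0.3,0.53,0,0,0,0]
    - [0.7,-0.3,0.53,0,0,0,0]
    - [0.7,-0.3,0.53,0,0,0,0]
    - [0.7,-0.13,0.23,0,0,0,0]
    - [0.7,0,0,0.3,0,0,0]
    - [0.7,0,0,0.3,0,0,0]
    - [0.7,0,0,0,0,0,0]

```text
time_s: 10.25
ee_pos: [0.433, -0.0798, 0.314]
eef_rot: [-3.14, 0.002, 0.216]
force: [-1.0, -0.3, 0.5]
grip_width: 0.0659
grip_force: 0.0
```

```bash
python3 - <<'E'
from h import *
o=ctrl.get_obs();go(o,[.4334,-.0803,.202],.213)
p=ctrl.camera("wrist");w=dict(e=o["ee_pos"],r=o["eef_rot"],K=p["K"],T=p["tool_from_camera"])
for d in ctrl.cut_out("scraper",p): print(d["conf"],d["centre"],wray(w,d["centre"][::-1],.25).round(4),d["mask"].sum())
ys,xs=np.nonzero(ctrl.cut_out("scraper",p)[0]["mask"]);print(xs.min(),xs.max(),ys.min(),ys.max())
for v in (ys.max()-8,): 
  r=xs[ys==v]; print(wray(w,(r.min(),v),.26),wray(w,(r.max(),v),.26))
E
```

```text
at [ 0.433  -0.0798  0.314 ] [-3.1403e+00  2.5000e-03  2.1550e-01] units [0.011 0.015 2.24 ] rz 0.003
0.94 [282.7, 550.4] [ 0.4461 -0.2678  0.25  ] 591
529 570 263 307
[ 0.43271565 -0.2473803   0.26      ] [ 0.43407865 -0.256259    0.26      ]
```

Call:
move_arm:
  increments:
    - [0.7,0,0,0.4,0,0,0]
    - [0.7,0,0,0.5,0,0,0]
    - [0.7,0,0,0.5,0,0,0]
    - [0.7,0,0.02,0.5,0,0,0]
    - [0.7,0,0,0.34,0,0,0]
    - [0.7,0,0,0,0,0,0]
    - [0.4,0,0,0,0,0,0]
    - [0.3,0,0,0,0,0,0]
    - [0.2,0,0,0,0,0,0]
    - [0.1,0,0,0,0,0,0]
    - [0.1,0,0,0,0,0,0]
    - [0.1,0,0,0,0,0,0]
  force: 15

```text
time_s: 11.6
ee_pos: [0.4335, -0.081, 0.2036]
eef_rot: [-3.141, -0.0, 0.215]
force: [-1.2, 9.1, 1.7]
grip_width: 0.0223
grip_force: 15.0
```

Call:
move_arm:
  increments:
    - [0.1,0,-0.03,0,0,0,0]
    - [0.1,0,0,0,0,0,0]
  force: 15

```text
time_s: 11.8
ee_pos: [0.4331, -0.0797, 0.2034]
eef_rot: [3.141, 0.0, 0.215]
force: [0.4, 0.5, -0.9]
grip_width: 0.022
grip_force: 15.0
```

```bash
python3 - <<'E'
from h import *
o=ctrl.get_obs();print(o["ee_pos"],o["eef_rot"],o["force"],o["moment"],o["grip_width"])
E
```

```text
[ 0.43313465 -0.07967091  0.20336245] [3.14144466e+00 2.19368503e-04 2.14935832e-01] [ 0.35592999  0.51397868 -0.8622596 ] [ 0.06855708  0.02255218 -0.03104662] 0.022007784030317137
```

Call:
move_arm:
  increments:
    - [0.1,0,0,0,0,0,0]
    - [0.1,0,0,-0.2,0,0,0]
    - [0.1,0,0,-0.4,0,0,0]
    - [0.1,0,0,-0.5,0,0,0]
    - [0.1,0,0,-0.5,0,0,0]
    - [0.1,0,0,-0.4,0,0,0]
    - [0.1,0.36,-0.49,0,0,0,0]
    - [0.1,0.36,-0.49,0,0,0,0]
    - [0.1,0.36,-0.49,0,0,0,0]
    - [0.1,0.36,-0.49,0,0,0,0]
    - [0.1,0.36,-0.49,0,0,0,-0.14]
    - [0.1,0.41,-0.44,0,0,0,-0.14]
    - [0.1,0.45,-0.38,0,0,0,-0.14]
    - [0.1,0.5,-0.3,0,0,0,-0.14]
    - [0.1,0,0,0,0,0,-0.14]
    - [0.1,0,0,0,0,0,-0.14]
    - [0.1,0,0,0,0,0,-0.14]
    - [0.1,0,0,0,0,0,-0.12]
    - [0.1,0,0,0,0,0,0]
  force: 45

```text
time_s: 13.7
ee_pos: [0.5286, 0.1412, 0.304]
eef_rot: [3.141, -0.0, 1.317]
force: [0.0, -1.1, -1.6]
grip_width: 0.022
grip_force: 45.0
```

```bash
python3 - <<'E'
from h import *
o=ctrl.get_obs();go(o,[.531,.1425,.25],1.3165);print(o["grip_width"])
p=ctrl.camera("wrist");np.savez("w3.npz",c=p["color"],e=o["ee_pos"],r=o["eef_rot"],K=p["K"],T=p["tool_from_camera"])
s=ctrl.camera("scene")["color"];d=ctrl.camera("side")["color"]
w=p["color"]
out=np.zeros((600,800,3),np.uint8)
out[:600,:400]=cv2.resize(s[240:390,350:450],None,fx=4,fy=4,interpolation=cv2.INTER_CUBIC)
out[:360,400:]=cv2.resize(d[120:240,350:483],(400,360),interpolation=cv2.INTER_CUBIC)
out[360:,400:]=cv2.resize(w[180:420,120:520],(400,240))
cv2.imwrite("pics/m1.png",out)
E
```

```text
at [0.5286 0.1412 0.304 ] [ 3.1412e+00 -1.0000e-04  1.3167e+00] units [0.038 0.039 1.081] rz 0.0
0.022011329232358583
```

View pics/m1.png

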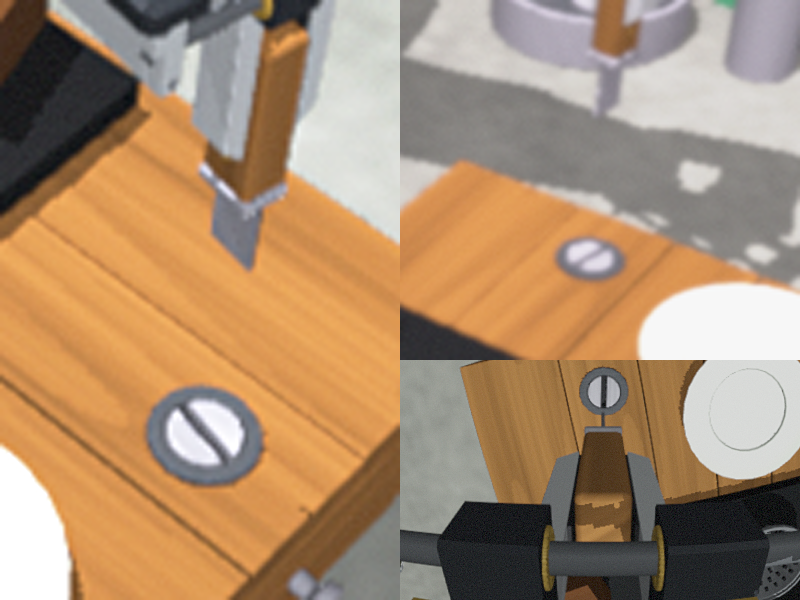

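The scraper is held square. In the wrist view the slot at about (323,211) lines up with the blade, whose end is at about (324,245). I'll measure the offset numerically from this shot.

```bash
python3 - <<'E'
from h import *
w=np.load("w3.npz");g=cv2.cvtColor(w["c"],cv2.COLOR_BGR2GRAY)
x0,y0=293,180;c=g[y0:246,x0:355]
m=(c>170).astype(np.uint8); n,l,st,ce=cv2.connectedComponentsWithStats(m); print(st[1:].tolist(),ce[1:].round(1).tolist())
big=np.isin(l,[i for i in range(1,n) if st[i,4]>150]);ys,xs=np.nonzero(big);h=cv2.convexHull(np.c_[xs,ys].astype(np.float32));(cx,cy),r=cv2.minEnclosingCircle(h);e=cv2.fitEllipse(h);print("head",(cx+x0,cy+y0),r,e)
L=wray(w,(e[0][0]+x0,e[0][1]+y0),.104);print("lock",L.round(4))
pts=[]
for v in range(198,224,3):
    row=255-g[v,316:332].astype(float); row=np.clip(row-90,0,None); u=316+(row*np.arange(16)).sum()/row.sum(); pts.append(wray(w,(u,v),.104)); print(v,round(u,2),end="; ")
P=np.array(pts);k=P[-1]-P[0];print("\nslot ang",np.mod(np.arctan2(k[1],k[0]),np.pi),"mid",P.mean(0).round(4))
R=Ro.from_euler("xyz",w["r"]).as_matrix()
print("lock in tool mm",(R.T@(L-w["e"])*1e3).round(2),"slot line tool y mm",((P-w["e"])@R*1e3)[:,1].round(2))
print(g[234:262:2,314:336])
E
```

```text
[[16, 17, 12, 30, 254], [34, 18, 12, 29, 237]] [[22.0, 31.5], [39.1, 32.4]]
head (323.5, 211.9285717010498) 15.361394882202148 ((30.407623291015625, 31.87178611755371), (29.982025146484375, 30.373109817504883), 87.39752197265625)
lock [0.5302 0.1418 0.104 ]
198 323.78; 201 323.75; 204 323.56; 207 323.76; 210 323.57; 213 323.45; 216 323.35; 219 323.2; 222 323.19; 
slot ang 1.2931569149634115 mid [0.5308 0.1436 0.104 ]
lock in tool mm [  0.99   1.32 200.05] slot line tool y mm [1.7  1.66 1.47 1.68 1.49 1.36 1.26 1.1  1.1 ]
[[112 108 109 109 108  99  99  72  57  60  75  89  96  99  98  97  96 105
  100 111 116 117]
 [126 131 132 135 139 137 134  92  56  58  92 116 127 130 126 124 129 128
  120 119 119 120]
 [123 126 133 134 136 138 134  91  63  68  91 121 128 126 125 122 124 123
  121 122 120 117]
 [126 128 129 132 137 136 135  93  59  59  92 118 125 124 125 123 118 124
  118 118 116 118]
 [122 124 131 136 138 142 138  93  64  63  83 110 132 124 124 123 123 120
  121 121 115 121]
 [125 123 130 133 135 139 138  89  60  61  76 115 129 127 125 127 129 125
  125 119 123 119]
 [ 96  95  95 101 105 105 105  83  74  76  80  94 101 101  98  94  94  93
   92  97  96  95]
 [114 108 111 110 110 108 110 111 115 114 111 108 110 112 114 108 109 113
  110 114 113 109]
 [121 124 118 119 120 118 122 120 123 121 126 123 117 121 123 119 124 119
  121 119 119 118]
 [ 75  72  63  69  70  68  68  70  71  73  71  70  69  72  66  70  73  73
   71  74  72  74]
 [ 60  55  62  56  61  64  57  51  55  66  58  67  57  61  61  58  58  59
   64  64  64  63]
 [ 62  56  65  60  56  65  54  63  59  53  58  66  59  63  60  65  64  63
   53  59  64  68]
 [ 61  56  57  56  51  60  63  57  59  64  64  61  54  63  61  57  63  69
   59  65  65  66]
 [ 58  63  55  64  57  62  61  64  57  57  59  55  69  67  57  59  63  58
   67  61  64  58]]
```

The blade and slot agree to about 0.1 mm across. I'll shift 1.5 mm along the slot, turn 0.02 rad and lower.

Call:
move_arm:
  increments:
    - [0.1,0.03,0,0.3,0,0,0.02]
    - [0.1,0,0,0.5,0,0,0]
    - [0.1,0,0,0.5,0,0,0]
    - [0.1,0,0,0.5,0,0,0]
    - [0.1,0,0,0.4,0,0,0]
    - [0.1,0,0,0.23,0,0,0]
    - [0.1,0,0,0,0,0,0]
    - [0.1,0,0,0.04,0,0,0]
    - [0.1,0,0,0.04,0,0,0]
    - [0.1,0,0,0,0,0,0]

```text
time_s: 14.85
ee_pos: [0.5292, 0.1427, 0.1784]
eef_rot: [3.141, -0.0, 1.295]
force: [0.4, 0.5, -0.8]
grip_width: 0.0219
grip_force: 45.0
```

Call:
move_arm:
  increments:
    - [0.1,0,0,0.04,0,0,0]
    - [0.1,0,0,0.04,0,0,0]
    - [0.1,0,0,0.04,0,0,0]
    - [0.1,0,0,0,0,0,0]

```text
time_s: 15.25
ee_pos: [0.5289, 0.1426, 0.1716]
eef_rot: [-3.141, 0.0, 1.295]
force: [-0.3, 0.5, -2.0]
grip_width: 0.0219
grip_force: 45.0
```

The blade is about 8 mm into the slot with no load. Turning clockwise now.

Call:
move_arm:
  increments:
    - [0.1,0,0,0,0,0,0.08]
    - [0.1,0,0,0,0,0,0.08]
    - [0.1,0,0,0,0,0,0.08]
    - [0.1,0,0,0,0,0,0.08]
    - [0.1,0,0,0,0,0,0.08]
    - [0.1,0,0,0,0,0,0]

```text
time_s: 15.85
ee_pos: [0.5292, 0.1425, 0.172]
eef_rot: [3.141, -0.0, 0.893]
force: [1.9, -1.3, -2.7]
grip_width: 0.0215
grip_force: 45.0
```

```bash
python3 - <<'E'
from h import *
o=ctrl.get_obs();print(o["ee_pos"],o["eef_rot"],o["force"],o["moment"],o["grip_width"])
E
```

```text
[0.52921104 0.14247928 0.17197374] [ 3.14102811e+00 -9.62822847e-05  8.93471887e-01] [ 1.88856791 -1.26791767 -2.70632391] [-0.38753777 -0.54962887  0.03984999] 0.021479483231061164
```

Call:
move_arm:
  increments:
    - [0.1,0,0,0,0,0,0.08]
    - [0.1,0,0,0,0,0,0.08]
    - [0.1,0,0,0,0,0,0.08]
    - [0.1,0,0,0,0,0,0.08]
    - [0.1,0,0,0,0,0,0.08]
    - [0.1,0,0,0,0,0,0.08]
    - [0.1,0,0,0,0,0,0.08]
    - [0.1,0,0,0,0,0,0.08]
    - [0.1,0,0,0,0,0,0.08]
    - [0.1,0,0,0,0,0,0.08]
    - [0.1,0,0,0,0,0,0.08]
    - [0.1,0,0,0,0,0,0.06]
    - [0.1,0,0,0,0,0,0.06]
    - [0.1,0,0,0,0,0,0]

```text
time_s: 17.25
ee_pos: [0.5288, 0.1432, 0.172]
eef_rot: [-3.141, 0.001, -0.104]
force: [-1.4, 4.2, -1.5]
grip_width: 0.0222
grip_force: 45.0
```

```bash
python3 - <<'E'
from h import *
o=ctrl.get_obs();print(o["ee_pos"],o["eef_rot"],o["force"],o["moment"],o["grip_width"])
E
```

```text
[0.52875751 0.14324853 0.17196573] [-3.14056022e+00  6.38711193e-04 -1.03764045e-01] [-1.37404049  4.16058855 -1.52133559] [1.14586725 0.402927   0.09799601] 0.022221741048324604
```

Call:
move_arm:
  increments:
    - [0.1,0,0,0,0,0,0.05]
    - [0.1,0,0,0,0,0,0.05]
    - [0.1,0,0,0,0,0,0.04]
    - [0.1,0,0,0,0,0,0]
    - [0.1,0,0,0,0,0,0]

```text
time_s: 17.75
ee_pos: [0.5288, 0.1434, 0.172]
eef_rot: [-3.14, 0.001, -0.241]
force: [-0.7, 5.6, -0.1]
grip_width: 0.0218
grip_force: 45.0
```

```bash
python3 - <<'E'
from h import *
o=ctrl.get_obs();print(o["ee_pos"],o["eef_rot"],o["force"],o["moment"],o["grip_width"])
E
```

```text
[0.52876845 0.14336131 0.17195075] [-3.14038972e+00  7.88185315e-04 -2.41302960e-01] [-0.74268099  5.5721593  -0.12464952] [1.46752384 0.40424746 0.14886474] 0.021797312924898376
```

Call:
move_arm:
  increments:
    - [0.1,0,0,0,0,0,-0.06]
    - [0.1,0,0,0,0,0,-0.05]
    - [0.1,0,0,-0.08,0,0,0]
    - [0.1,0,0,-0.08,0,0,0]
    - [0.1,0,0,-0.2,0,0,0]
    - [0.1,0,0,-0.5,0,0,0]
    - [0.1,0,0,-0.6,0,0,0]
    - [0.1,0,0,-0.6,0,0,0]
    - [0.1,0,0,-0.54,0,0,0]
    - [0.1,0,0,0,0,0,0]

```text
time_s: 18.75
ee_pos: [0.5299, 0.1427, 0.3064]
eef_rot: [-3.139, -0.007, -0.135]
force: [0.8, 0.1, -2.1]
grip_width: 0.0216
grip_force: 45.0
```

```bash
python3 - <<'E'
from h import *
o=ctrl.get_obs();p=ctrl.camera("wrist");print(o["ee_pos"],o["eef_rot"],o["force"],o["moment"],o["grip_width"])
np.savez("w4.npz",c=p["color"],e=o["ee_pos"],r=o["eef_rot"],K=p["K"],T=p["tool_from_camera"])
w=p["color"];out=np.zeros((600,800,3),np.uint8)
s=ctrl.camera("scene")["color"]
out[:,:400]=cv2.resize(s[240:390,350:450],None,fx=4,fy=4,interpolation=cv2.INTER_CUBIC)
out[:,400:]=cv2.resize(w[180:330,273:373],None,fx=4,fy=4,interpolation=cv2.INTER_CUBIC)
cv2.imwrite("pics/m2.png",out)
E
```

```text
[0.52989217 0.1427417  0.30644661] [-3.1394967  -0.00654844 -0.13539156] [ 0.82976673  0.13991433 -2.11411318] [ 0.04962085 -0.02971395 -0.04707393] 0.021558088465448294
```

View pics/m2.png

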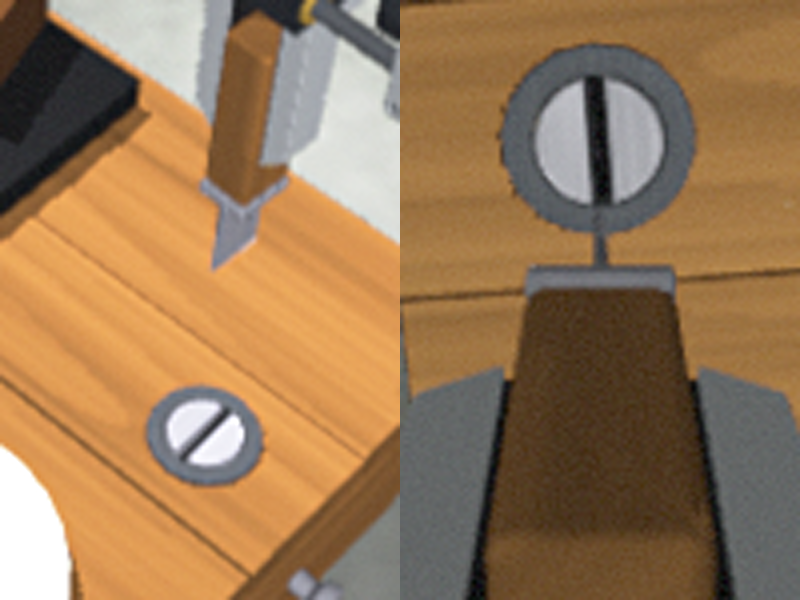

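The lock is fully turned: the slot is square to the board seams and parallel to the drawer front. The scraper still sits straight in the grip. Taking it back to the stand.

Call:
move_arm:
  increments:
    - [0.1,-0.1,0.3,0,0,0,0]
    - [0.1,-0.146,0.52,0,0,0,0]
    - [0.1,-0.146,0.52,0,0,0,0]
    - [0.1,-0.146,0.52,0,0,0,0]
    - [0.1,-0.146,0.52,0,0,0,0]
    - [0.1,-0.146,0.52,0,0,0,0]
    - [0.1,-0.146,0.52,0,0,0,0]
    - [0.1,-0.146,0.52,0,0,0,0]
    - [0.1,-0.146,0.52,0,0,0,0]
    - [0.1,-0.05,0.21,0,0,0,0]
    - [0.1,0,0,0,0,0,-0.1]
    - [0.1,0,0,0,0,0,-0.13]
    - [0.1,0,0,0,0,0,-0.12]
    - [0.1,0,0,0,0,0,0]
    - [0.1,0,0,0,0,0,0]

```text
time_s: 20.35
ee_pos: [0.432, -0.0797, 0.3015]
eef_rot: [-3.141, 0.001, 0.211]
force: [-0.4, 0.8, -1.1]
grip_width: 0.0219
grip_force: 45.0
```

```bash
python3 - <<'E'
from h import *
o=ctrl.get_obs();go(o,[.4332,-.0797,.2034],.215);print(o["force"],o["grip_width"])
E
```

```text
at [ 0.432  -0.0797  0.3015] [-3.1412e+00  6.0000e-04  2.1130e-01] units [0.024 0.005 1.963] rz -0.004
[-0.394028    0.76535038 -1.08271494] 0.02193177703070183
```

Call:
move_arm:
  increments:
    - [0.1,0.024,0.005,0.3,0,0,0]
    - [0.1,0,0,0.4,0,0,0]
    - [0.1,0,0,0.3,0,0,0]
    - [0.1,0,0,0.1,0,0,0]
    - [0.1,0,0,0.1,0,0,0]
    - [0.1,0,0,0,0,0,0]

```text
time_s: 20.95
ee_pos: [0.4334, -0.0798, 0.2419]
eef_rot: [-3.141, 0.0, 0.214]
force: [0.5, 0.2, -1.4]
grip_width: 0.0219
grip_force: 45.0
```

```bash
python3 - <<'E'
from h import *
o=ctrl.get_obs();go(o,[.4332,-.0797,.2034],.215);print(o["force"],o["moment"],o["grip_width"])
E
```

```text
at [ 0.4334 -0.0798  0.2419] [-3.1415e+00  1.0000e-04  2.1380e-01] units [-0.004 -0.003  0.771] rz -0.001
[ 0.46682215  0.18839753 -1.39450867] [0.00255508 0.06382126 0.04587175] 0.02191838289052885
```

Tip is in the mouth with no load; lowering further.

Call:
move_arm:
  increments:
    - [0.1,0,0,0.15,0,0,0]
    - [0.1,0,0,0.2,0,0,0]
    - [0.1,0,0,0.2,0,0,0]
    - [0.1,0,0,0.12,0,0,0]
    - [0.1,0,0,0.06,0,0,0]
    - [0.1,0,0,0,0,0,0]

```text
time_s: 21.55
ee_pos: [0.4334, -0.0798, 0.2051]
eef_rot: [-3.141, 0.001, 0.215]
force: [-0.4, 0.3, -0.7]
grip_width: 0.0219
grip_force: 45.0
```

Call:
move_arm:
  increments:
    - [0.1,0,0,0.03,0,0,0]
    - [0.1,0,0,0,0,0,0]
    - [0.3,0,0,0,0,0,0]
    - [0.5,0,0,0,0,0,0]
    - [0.7,0,0,0,0,0,0]
    - [0.7,0,0,0,0,0,0]
    - [0.7,0,0,0,0,0,0]
    - [0.7,0,0,-0.2,0,0,0]
    - [0.7,0,0,-0.4,0,0,0]
    - [0.7,0,0,-0.6,0,0,0]
    - [0.7,0,0,-0.6,0,0,0]
    - [0.7,0,0,-0.6,0,0,0]
    - [0.7,0,0,-0.6,0,0,0]
    - [0.7,0,0,0,0,0,0]

```text
time_s: 22.95
ee_pos: [0.4341, -0.08, 0.3582]
eef_rot: [3.139, -0.006, 0.215]
force: [-0.4, -0.2, -0.3]
grip_width: 0.0655
grip_force: 0.0
```

```bash
python3 - <<'E'
from h import *
o=ctrl.get_obs();print(o["ee_pos"],o["force"],o["grip_width"],o["time_s"])
for n in["scene","side"]:
  p=ctrl.camera(n); a=cv2.imread(f"pics/{n}0.png")
  for t in ["scraper","stand","salt_pot","plate","kadai","sieve"]:
    print(n,t,[(round(d["conf"],2),np.round(d["centre"]).tolist(),int(d["mask"].sum())) for d in ctrl.cut_out(t,p)][:3])
  b=p["color"]; r=np.s_[195:240,325:350] if n=="scene" else np.s_[175:225,310:335]
  print("diff at scraper",cv2.absdiff(a[r],b[r]).mean())
E
```

```text
[ 0.4341058  -0.07998814  0.35824085] [-0.37817872 -0.17121414 -0.2932711 ] 0.0655391146707731 22.95
scene scraper [(0.78, [198.0, 232.0], 216), (0.71, [199.0, 328.0], 199), (0.68, [216.0, 336.0], 607)]
scene stand [(0.61, [246.0, 341.0], 1301)]
scene salt_pot [(0.74, [198.0, 273.0], 1111)]
scene plate [(0.91, [384.0, 320.0], 6126)]
scene kadai [(0.55, [253.0, 200.0], 6619)]
scene sieve [(0.65, [312.0, 245.0], 3162)]
diff at scraper 19.694222222222223
side scraper [(0.8, [395.0, 174.0], 458), (0.74, [200.0, 321.0], 704), (0.55, [304.0, 179.0], 385)]
side stand [(0.7, [199.0, 320.0], 654), (0.55, [231.0, 322.0], 1335)]
side salt_pot [(0.81, [284.0, 259.0], 1691)]
side plate [(0.84, [237.0, 466.0], 2900)]
side kadai [(0.57, [314.0, 379.0], 9250), (0.39, [203.0, 413.0], 129)]
side sieve [(0.94, [271.0, 436.0], 2556)]
diff at scraper 14.6504
```

```bash
python3 -c "
from h import *
print(ctrl.hand_in())"
```

```text
the job is handed in; nothing more can be done
None
```

I pushed the drawer home, turned the lock clockwise to its stop with the scraper blade, stood the scraper back in its stand and handed the job in at about 23 s; camera checks showed the kadai, plate, sieve and salt pot where they were, but the hand-in call returned no verdict.

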